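# Pack the fondue things into the vacuum chest and padlock it

## Task

Put the small fondue things that are out on the shelf (the lidded mini pots, the tealight warmer and the gel burner, whichever are there) into the open vacuum chest and push its lid shut. Then draw the air out with three full strokes of the pump lever, each fully down and fully back up, and last of all swing the padlock's shackle over the eye of the lid's tongue and press it down until it clicks and stays. Leave the big nested pots, the trivet, the fork holder and the burner stand alone.

Things in the scene. Friction and masses are not known exactly. Their poses are not given: they have to be found in the camera images.
- chest: Fixed grey vacuum storage chest, open box 200 (x) x 320 (y) x 85 mm high, walls and floor 8 mm thick; inner space 184 x 304 mm and 77 mm deep. Origin: underside centre, on the work surface; x points to the hinge side (away from the robot, yaw up to 0.15 rad), z up. Its lid stands open, about upright, behind the hinge at +x. A hand pump stands at its +y end, a padlock is fixed to its front (-x) wall at y = +50 mm. The chest cannot shift.
- lid_hinge (a point): Point on the lid's hinge line, middle of the chest's far upper edge: 100 mm towards +x of the chest's centre and 85 mm up. The hinge line is parallel to the chest's y axis.
- lid_edge (a point): Middle of the lid's free edge, on its outer face. The lid is a plate 200 mm from hinge to free edge, 320 mm wide (along the chest's y), 8 mm thick, with no handle: open, it can be pushed over from behind (its +x side) near the free edge. A flat tongue with an eye stands 37 mm out from the free edge, 57 to 87 mm towards the chest's +y from this point.
- lid (a joint): Lid angle in rad: 0 shut, grows as it opens (1.57 upright; starts 1.55 to 1.66, stop at 1.75). A stiff hinge: it needs about 0.75 Nm plus its weight (0.45 kg) and stays where it is left; shut, its upper face is 93 mm above the work surface. Under 0.04 counts as shut.
- lever (a joint): Pump lever angle in rad: 0 fully up (sprung), 0.75 fully down (stop). Pressing the grip down from above takes 5 N at the top and about 10 N at the bottom; it follows the hand back up on its own. A full stroke goes beyond 0.65 and back under 0.10.
- lever_pivot (a point): Pivot of the pump lever, on the pump at the chest's +y end (45, 215, 108 mm in the chest's frame); the axis is parallel to the chest's y.
- lever_grip (a point): Centre of the lever's cross grip, a bar of 18 mm diameter and 76 mm length parallel to the chest's y, 130 mm from the pivot on its -x side. Up, the lever rises 0.5 rad above level (grip centre 170 mm above the work surface); pressed down, it points 0.25 rad below level (grip centre 76 mm above the work surface).
- padlock_top (a point): Centre of the padlock body's top face, 82 mm above the work surface. The brass body is 30 (x) x 64 (y) x 48 mm, fixed in front of the chest at (-118, 50) mm in its frame. The long shackle leg goes in 22 mm towards the chest's -y of this point, the short leg's hole lies 22 mm towards +y, under the eye of the tongue when the lid is shut.
- shackle_bow (a point): Top of the shackle's bow, half-way between its legs. The shackle is a steel U, bar 9 mm thick, legs 44 mm apart; raised, the bow's top is 60 mm above the padlock body. Pressed home it is about 40 mm above it.
- shackle_toe (a point): Lower end of the shackle's short leg (bar 9 mm thick), 44 mm from the long leg's axis; raised, it hangs 9.5 mm above the padlock body (point 14 mm above), the straight leg rises 20 mm from there.
- shackle_turn (a joint): Turn of the shackle about its long leg (vertical axis), rad: 0 with the short leg over its hole (a stop), grows as the short leg swings out towards the robot (-x); at 1.57 it points to -x. Light friction (0.03 Nm): stays where it is left; push the short leg towards +x to bring it back to the stop. Within 0.15 counts as over the hole.
- shackle (a joint): Shackle depth in m: 0 raised (sprung up), 0.0225 pressed to the stop. It takes 4 N at first and about 7 to 13 N at 10 to 14 mm to push the hidden pawl back; the pawl clicks shut behind it at 0.0205 and then holds it at about 0.020 after release; if not clicked it springs back to 0. The pawl catches only with the shackle turned to about 0.
- pot1_center (a point): Small lidded black cast-iron pot, a drum of 60 mm diameter and 42 mm height with a lid knob (16 mm wide) rising 14 mm above it; 0.25 to 0.45 kg. Centre of the drum, 21 mm above its foot; z is its axis. Grasp across the drum.
- pot2_center (a point): A second such pot, the same in all.
- warmer_center (a point): White ceramic tealight warmer, a drum of 62 mm diameter and 50 mm height. Point at its centre, 25 mm above its foot; z is its axis.
- burner_center (a point): Stainless gel burner with its cap on, a drum of 58 mm diameter and 44 mm height. Point at its centre, 22 mm above its foot; z is its axis.
- nested_pots: Bystander: two large nested black cast-iron pots, 170 mm across and 105 mm high, handle 65 mm long. Origin under the centre. Leave alone.
- trivet: Bystander: red hard silicone trivet, 120 x 120 x 10 mm, flat on the shelf. Origin under the centre. Leave alone.
- fork_holder: Bystander: clear acrylic fork holder, 70 x 70 x 90 mm, with forks up to 210 mm high. Origin under the centre. Leave alone.
- burner_stand: Bystander: stainless burner stand, 120 mm across and 81 mm high. Origin under the centre. Leave alone.

How it is judged:
By the outcome, as a careful person would: the job done as asked, in the order asked, and still so for the second after the job is handed in, with the robot touching nothing.
Of pot1, pot2, warmer, burner only 3 to 4 are there at a start; the rules pass over those that are not, and their reading is None.
At some moment in a run one of pot1, pot2, warmer, burner may be knocked a few centimetres aside while the robot is not near it.
Once in a run the grip may slacken for a moment while it holds something.
It also fails if it takes over 210 s, if anything falls off the work surface, if the arm or the gripper's body presses on something with over 40 N, if the wrist force passes 120 N, or if a joint passes its speed limit or range.

## Robot

A 6-joint arm with a two-finger parallel gripper is mounted at the origin on the work surface. World frame = base frame: x ahead of the robot, y to its left, z up, the work surface at z = 0. Lengths are in mm, angles in rad, forces in N, time in s.
With the tool pointing down it reaches from about 375 to 975 mm from the base axis. Payload 3.8 kg.
Tool frame: the origin (TCP) lies between the finger pads; the fingertips stand 19 mm ahead of it and the grasp point (between the pads) is the TCP; z points along the fingers, y is the line along which they close (so a half turn about z gives the same grasp; the last joint's range is limited). The gripper opens to 85 mm and grips with 20 to 120 N. Pads are 22 mm wide; open, the fingers measure 114 mm over their backs; the gripper's body (76 mm by 85 mm) begins 54 mm behind the grasp point. The pads swing forward as they close: fully open they stand 13 mm farther back than shut.
Start: joints at [1.313, 0.264, 1.604, -0, 1.274, -0.037], TCP at [147.83, 658.608, 250.28] pointing down, gripper open.
Joint ranges: [-2.63, 2.63], [-0.94, 2.18], [0.31, 2.57], [-1.31, 4.45], [0, 2.66], [-2.55, 2.55]. Speed limits (rad/s): [2.57, 2.57, 3.14, 3.14, 3.14, 3.14].

## Interface

Orientations are given as [roll, pitch, yaw] about the fixed x, y, z axes, in that order (R = Rz(yaw) Ry(pitch) Rx(roll)).
In Python, from workcell import manip, eyes, nets gives the robot as it stands.
- The arm moves only by the tool servo_tool, never from a script. Its argument "deltas" is text: rows parted by semicolons, each of 6 numbers parted by spaces: the shift along the tool's x, y, z each as a share of 0.12 m, from -1 to 1, then the turn, a rotation vector about the tool's x, y, z each as a share of pi rad, from -1 to 1. In form: x y z ax ay az; .... A call has 1 to 12 rows; each row is the pose to reach, as a shift and turn from the pose commanded when the call began, along the tool's axes at that moment, turning the shorter way round; what a row does not reach only later rows make up. A row lasts 1/12 s, in which the tool goes at most 41.7 mm and 7.16 degrees, less where a joint would pass 70% of its speed; a pose out of reach is approached as far as the arm can. A call with a number of a shift or a turn outside -1 to 1 is refused whole. A call with a gripper value outside its range is refused whole. "jaw" is the gripper command: -1 is shut, 1 is fully open, values between are in proportion, set as the call begins (left out, the last holds). The fingers move at their own pace and stop on an object; the grip force is fixed at half the most. Time passes only in rows, so rows that repeat a pose let the fingers close. It gives the time, the measured TCP pose, the force, the opening and the grip force at its end, in the units of the state.
- manip.read_state(): the state, without advancing time (a new reading comes with each control period).
- eyes.read_camera(name): name is "scene" or "top" or "wrist"; returns a dict with "img" (400x640x3 uint8, blue, green, red), "fovy" (degrees; the focal length in pixels is half the picture's height over the tangent of half this angle, whatever the lens; pixels are square), "cx", "cy" (the principal point, pixels), "R" (3x3) and "t" (3): a world point X has camera coordinates R X + t. Camera axes: x right, y down, z forward; pixel columns grow to the right and rows downward; lengths in mm; the calibration is good to about 2 mm. The wrist camera is an equidistant fisheye: a pixel r from the principal point sees the ray r / f radians off the axis. A picture is of the moment at which its call begins. There is no depth.
- manip.close_job(): hands the job in; it is judged then, once.
Trained networks look in a picture, given as the dict that the camera call returned (one of the last four; its "shot" number tells which), for a name from the list of things; names that differ only in an ending like _2 or _b are one class to them, and where a whole thing is asked for, a point or a joint stands for the part that bears it (a point fixed in the world has none). Each returns a list of dicts, best first, with "conf" (0 to 1); they miss things now and then, are a little off and sometimes report something else, mostly with a low value. They report only what shows in the picture. A call takes as long as a camera call.
- nets.spot_in(picture, query): "rect" ([left, top, right, bottom] as shares, 0 to 1, of the picture: columns of its width, rows of its height, round what is visible of it).
- nets.outline_of(picture, query): "region" (400x640 bool, what is visible of it) and "rect" ([left, top, right, bottom] as shares, 0 to 1, of the picture: columns of its width, rows of its height, round what is visible of it).
The state is a dict: "t": time; "joints": joint angles; "joint_velocities": joint speeds; "joint_torque": joint torques, N m; "position": TCP position; "tcp_rot": TCP orientation; "contact_force": force on the tool from outside, world axes, zero at the start; "ft_torque": the same for the moment, N m; "opening": opening from 0.0 (shut) to 1.0 (fully open); "gripper_force": force on a finger pad.
Only numpy, scipy, OpenCV 4.12 (cv2) and the standard library are available. Lean on these libraries where they do the work, as an engineer would, in place of code of your own. Each camera call takes 0.05 s, during which the arm holds its last target. There are 200 camera calls.

## Working session

There is one attempt and no reset: what is moved stays moved. The work goes in short steps, Python scripts to look and compute and a tool call to move; the robot and the scene stay as the last step left them, time stands still between calls to the robot, and variables do not carry over. Pictures are saved under pics/ and viewed, at most 14 in all, crops included, and the job is handed in when it is done.

Besides the shell and the picture viewer there is one more tool, called after "Call:" as name(argument=value, ...) on one line, values as JSON. servo_tool: Moves the arm, as the interface text tells. Its arguments: {"type":"object","properties":{"deltas":{"type":"string"},"jaw":{"type":"number"}},"required":["deltas"]}

```bash
ls; mkdir -p pics
cat > h.py <<'E'
import numpy as np, cv2
from workcell import manip, eyes, nets
from scipy.spatial.transform import Rotation as Ro
def f(c): return 200/np.tan(np.radians(c["fovy"])/2)
def ray(c,u,v):
    F=f(c); x=(u-c["cx"])/F; y=(v-c["cy"])/F
    if c.get("name")=="wrist":
        r=np.hypot(x,y); d=np.array([np.sin(r)*x/max(r,1e-9),np.sin(r)*y/max(r,1e-9),np.cos(r)])
    else: d=np.array([x,y,1.])
    R=np.array(c["R"]); return -R.T@np.array(c["t"]), R.T@d
def atz(c,u,v,z):
    o,d=ray(c,u,v); return o+d*(z-o[2])/d[2]
def proj(c,X):
    p=np.array(c["R"])@np.array(X,float)+np.array(c["t"]); F=f(c)
    if c.get("name")=="wrist":
        r=np.hypot(p[0],p[1]); th=np.arctan2(r,p[2]); return c["cx"]+F*th*p[0]/r, c["cy"]+F*th*p[1]/r
    return c["cx"]+F*p[0]/p[2], c["cy"]+F*p[1]/p[2]
def cam(n,save=None):
    c=eyes.read_camera(n); c["name"]=n
    if save: cv2.imwrite("pics/"+save,c["img"])
    return c
def box(c,q,k=2):
    return [(round(d["conf"],2),[round(float(a)) for a in np.array(d["rect"])*[640,400,640,400]]) for d in nets.spot_in(c,q)[:k]]
E
python3 - <<'E'
from h import *
np.set_printoptions(precision=3,suppress=True)
print(manip.read_state())
for n in ["top","scene"]:
    c=cam(n,n+"1.png"); print(n,c["fovy"],c["cx"],c["cy"],-np.array(c["R"]).T@c["t"],np.array(c["R"]).tolist(), c.keys())
    for q in ["pot1_center","warmer_center","burner_center","chest","lid","lever_grip","padlock_top","shackle_bow","shackle_toe","nested_pots","trivet","fork_holder","burner_stand"]:
        print(q,box(c,q,3))
E
```

```text
pics
{'t': 0.0, 'joints': array([ 1.313,  0.265,  1.605, -0.   ,  1.274, -0.037]), 'joint_velocities': array([ 0.001, -0.   ,  0.001, -0.003, -0.001,  0.   ]), 'joint_torque': array([ -0.001, -51.512, -36.732,  -0.   ,   0.013,   0.   ]), 'position': array([147.652, 657.95 , 248.962]), 'tcp_rot': array([-3.139, -0.   ,  2.921]), 'contact_force': array([-0.863, -0.225,  0.935]), 'ft_torque': array([-0.017,  0.01 , -0.005]), 'gripper_force': 0.0, 'opening': 0.9973517440339227}
top 55.784267017691704 327.9587048745947 199.20738305874656 [ 344.463  -48.421 1363.462] [[-0.018911146015723204, -0.9997594266652147, -0.011111136324109852], [-0.9863810747847396, 0.020471826263507704, -0.163197057681622], [0.16338526207364573, 0.007873571202301697, -0.9865309234958876]] dict_keys(['img', 'fovy', 'cx', 'cy', 'R', 't', 'shot', 'name'])
pot1_center [(0.73, [369, 185, 387, 203]), (0.49, [215, 149, 347, 246]), (0.4, [400, 218, 417, 234])]
warmer_center [(0.55, [158, 199, 198, 237]), (0.53, [359, 216, 377, 234])]
burner_center [(0.68, [400, 217, 416, 234])]
chest [(0.98, [214, 146, 345, 249]), (0.22,
[... 800 characters left out ...]
]] dict_keys(['img', 'fovy', 'cx', 'cy', 'R', 't', 'shot', 'name'])
pot1_center [(0.73, [267, 241, 291, 261])]
warmer_center [(0.89, [266, 213, 286, 235]), (0.44, [318, 169, 418, 248])]
burner_center [(0.55, [230, 230, 251, 253])]
chest [(0.98, [298, 143, 420, 257])]
lid [(0.82, [320, 170, 420, 248])]
lever_grip [(0.63, [387, 142, 410, 171])]
padlock_top [(0.51, [338, 155, 355, 179])]
shackle_bow [(0.39, [340, 155, 348, 174]), (0.2, [293, 142, 422, 254])]
shackle_toe [(0.56, [338, 160, 344, 172])]
nested_pots [(0.72, [119, 224, 181, 293]), (0.25, [337, 158, 354, 178])]
trivet [(0.96, [384, 109, 425, 138])]
fork_holder [(0.68, [301, 261, 333, 309])]
burner_stand [(0.83, [420, 133, 452, 165])]
```

Run:
```python
import cv2
a=cv2.imread("pics/top1.png")[100:310,130:550]; b=cv2.imread("pics/scene1.png")[95:325,100:480]
cv2.imwrite("pics/c1.png",cv2.resize(a,(800,400),interpolation=cv2.INTER_CUBIC)); cv2.imwrite("pics/c2.png",cv2.resize(b,(800,484),interpolation=cv2.INTER_CUBIC))
```

```text
(no output)
```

View pics/c1.png

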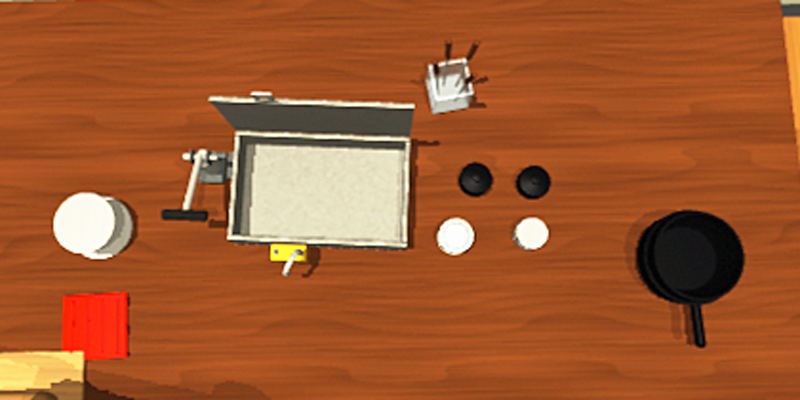

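View pics/c2.png

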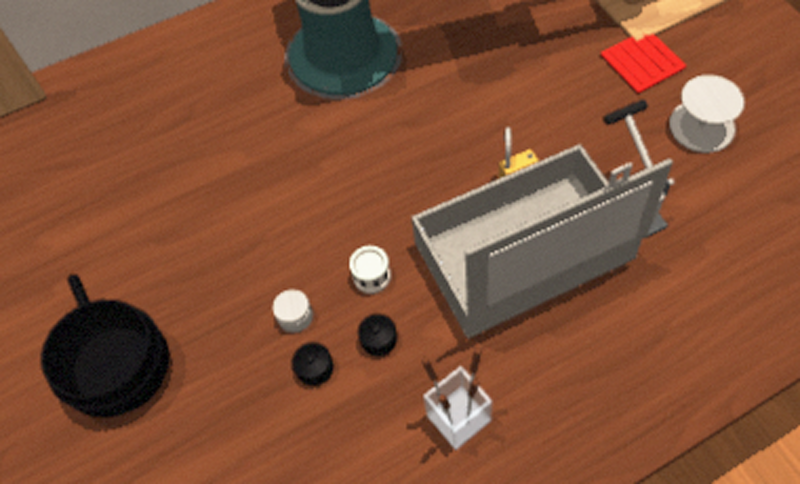

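Run:
```python
from h import *
np.set_printoptions(precision=1,suppress=True)
s=420/800
T=cam("top");S=cam("scene")
for n,h,u,v in [("pot1",42,475,179),("pot2",42,533,182),("warmer",50,455,236),("burner",44,531,233)]:
    print(n,"eye top",atz(T,130+u*s,100+v*s,h*.6))
for q in ["pot1_center","warmer_center","burner_center"]:
    for c in (T,S):
        for d in nets.outline_of(c,q)[:2]:
            ys,xs=np.nonzero(d["region"]); 
            if len(xs): print(q,c["name"],round(d["conf"],2),len(xs),xs.mean().round(1),ys.mean().round(1),atz(c,xs.mean(),ys.mean(),24))
for u,v in [(229,240),(408,247),(411,138),(235,133)]: print("rim",atz(T,130+u*s,100+v*s,85))
s2=380/800
for u,v in [(415,218),(581,149),(470,332)]: print("rim scene",atz(S,100+u*s2,95+v*s2,85))
print("grip",atz(T,130+184*s,100+215*s,170),atz(S,100+626*s2,95+111*s2,170))
print("padlock",atz(T,130+288*s,100+252*s,82),atz(S,100+519*s2,95+162*s2,82))
print("fork",atz(T,130+452*s,100+98*s,40))
```

```text
pot1 eye top [ 581.3 -222.8   25.2]
pot2 eye top [ 573.3 -331.6   25.2]
warmer eye top [ 473.9 -180.7   30. ]
burner eye top [ 477.  -322.4   26.4]
pot1_center top 0.67 266 378.7 193.9 [ 582.  -220.4   24. ]
pot1_center top 0.4 1103 180.0 270.5 [324.1 484.6  24. ]
pot1_center scene 0.59 282 278.6 253.0 [ 579.9 -224.    24. ]
warmer_center top 0.74 241 367.8 223.7 [ 475.3 -177.5   24. ]
warmer_center top 0.18 223 378.7 193.7 [ 582.5 -220.6   24. ]
warmer_center scene 0.7 342 275.1 222.4 [ 471.1 -181.6   24. ]
burner_center top 0.64 229 407.5 222.6 [ 476.3 -318.4   24. ]
burner_center top 0.23 31 281.7 237.1 [433.9 128.5  24. ]
burner_center scene 0.59 313 238.4 241.7 [ 473.3 -321.7   24. ]
rim [469.4 227.6  85. ]
rim [450.6 -91.2  85. ]
rim [ 649.  -101.8   85. ]
rim [665.3 219.5  85. ]
rim scene [460.1 -83.4  85. ]
rim scene [484.4 225.3  85. ]
rim scene [ 678.1 -108.8   85. ]
grip [504.6 285.4 170. ] [506.2 286.8 170. ]
padlock [446.2 122.6  82. ] [451.2 121.7  82. ]
fork [ 736.  -183.6   40. ]
```

Call:
servo_tool(deltas="-0.76 -0.34 0 0 0 0.449; -0.76 -0.34 0 0 0 0.449; -0.76 -0.34 0 0 0 0.449; -0.76 -0.34 0 0 0 0.449; -0.76 -0.34 0 0 0 0.449; -0.76 -0.34 0 0 0 0.449; -0.76 -0.34 0 0 0 0.449; -0.76 -0.34 0 0 0 0.449; -0.76 -0.34 0 0 0 0.449; -0.76 -0.34 0 0 0 0.449; -0.76 -0.34 0 0 0 0.449; -0.76 -0.34 0 0 0 0.449", jaw=1)

```text
t: 2.8
position: [227.9, 598.8, 250.3]
tcp_rot: [3.142, -0.0, 1.505]
contact_force: [-1.0, 0.1, -0.0]
opening: 1.002
gripper_force: 0.0
```

Call:
servo_tool(deltas="-0.86 0.455 0 0 0 0; -0.86 0.455 0 0 0 0; -0.86 0.455 0 0 0 0")

```text
t: 3.05
position: [276.5, 490.8, 249.9]
tcp_rot: [3.141, 0.001, 1.511]
contact_force: [1.2, -0.1, -0.0]
opening: 1.001
gripper_force: 0.0
```

Call:
servo_tool(deltas="-0.86 0.455 0 0 0 0; -0.86 0.455 0 0 0 0; -0.86 0.455 0 0 0 0")

```text
t: 3.3
position: [324.9, 383.8, 250.4]
tcp_rot: [3.141, 0.0, 1.51]
contact_force: [0.8, 0.2, -0.4]
opening: 0.999
gripper_force: 0.0
```

Call:
servo_tool(deltas="-0.86 0.455 0 0 0 0; -0.86 0.455 0 0 0 0; -0.86 0.455 0 0 0 0")

```text
t: 3.55
position: [373.2, 277.5, 250.6]
tcp_rot: [3.141, 0.0, 1.51]
contact_force: [-0.8, 1.3, -0.3]
opening: 1.004
gripper_force: 0.0
```

Call:
servo_tool(deltas="-0.86 0.455 0 0 0 0; -0.86 0.455 0 0 0 0; -0.86 0.455 0 0 0 0; -0.86 0.455 0 0 0 0")

```text
t: 3.88
position: [422.9, 168.8, 250.7]
tcp_rot: [3.139, 0.002, 1.505]
contact_force: [0.1, 1.5, 0.4]
opening: 0.996
gripper_force: 0.0
```

Call:
servo_tool(deltas="-0.86 0.455 0 0 0 0; -0.86 0.455 0 0 0 0; -0.86 0.455 0 0 0 0; -0.86 0.455 0 0 0 0; -0.86 0.455 0 0 0 0")

```text
t: 4.3
position: [469.5, 66.4, 250.4]
tcp_rot: [-3.141, -0.001, 1.507]
contact_force: [0.1, 0.6, -0.3]
opening: 1.001
gripper_force: 0.0
```

Run:
```python
from h import *
c=cam("wrist","w1.png"); print(c["fovy"],c["cx"],c["cy"],(-np.array(c["R"]).T@c["t"]).round(1))
import pickle; pickle.dump(c,open("w1.pkl","wb"))
for q in ["chest","padlock_top","shackle_bow","shackle_toe","lever_grip","lid"]: print(q,box(c,q,1))
cv2.imwrite("pics/w1b.png",cv2.resize(c["img"],(800,500)))
```

```text
65.70646984690485 318.09392932775717 193.40200821975247 [474.1 135.5 374.9]
chest [(0.66, [237, 3, 640, 377])]
padlock_top [(0.69, [234, 84, 312, 156])]
shackle_bow [(0.82, [237, 122, 298, 156])]
shackle_toe [(0.66, [239, 120, 296, 158])]
lever_grip [(0.6, [236, 122, 295, 156])]
lid [(0.6, [480, 2, 637, 377])]
```

View pics/w1b.png

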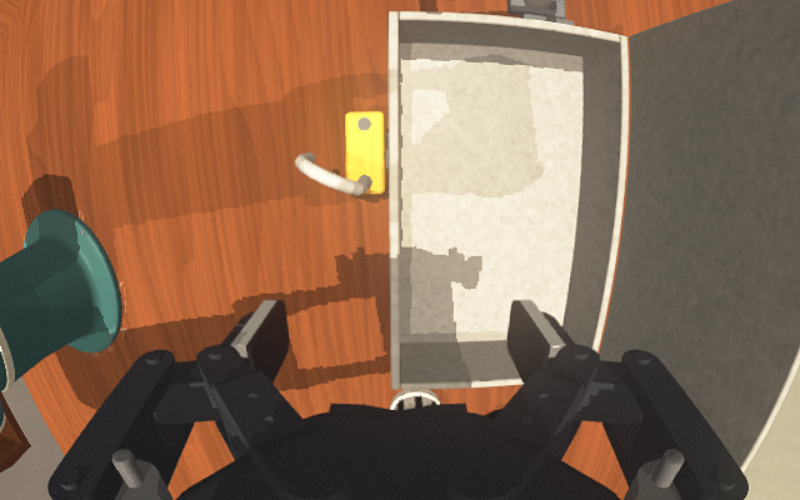

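Run:
```python
from h import *
import pickle
np.set_printoptions(precision=1,suppress=True)
c=pickle.load(open("w1.pkl","rb"))
P=lambda u,v,z:atz(c,u*.8,v*.8,z)
for n,u,v,z in [("c++? front+y",390,12,85),("back+y",628,37,85),("front-y",392,388,85),("hole",364,124,82),("leg",365,182,82+15),("pl1",346,112,82),("pl2",384,111,82),("pl3",346,192,82),("pl4",384,192,82),("toe",301,160,100)]: print(n,P(u,v,z))
from scipy.optimize import least_squares
pts=[((390,12),(-100,160),85),((628,37),(100,160),85),((392,388),(-100,-160),85),((364,124),(-118,72),82),((346,112),(-133,82),82),((384,111),(-103,82),82),((346,192),(-133,18),82),((384,192),(-103,18),82)]
def res(p):
    cs,sn=np.cos(p[2]),np.sin(p[2]);o=[]
    for uv,xy,z in pts:
        w=[p[0]+cs*xy[0]-sn*xy[1],p[1]+sn*xy[0]+cs*xy[1],z]
        o+=list(np.array(proj(c,w))-np.array(uv)*.8)
    return o
r=least_squares(res,[563,66,-.06],x_scale=[1,1,.01],loss="soft_l1"); print(r.x,r.x[2].round(4),np.array(res(r.x)).reshape(-1,2))
```

```text
c++? front+y [474.6 232.6  85. ]
back+y [673.2 220.6  85. ]
front-y [454.7 -83.5  85. ]
hole [449.6 147.1  82. ]
leg [448.4 104.6  97. ]
pl1 [436.7 157.4  82. ]
pl2 [465.2 155.8  82. ]
pl3 [431.8  96.4  82. ]
pl4 [460.9  94.3  82. ]
toe [403.5 124.8 100. ]
[563.3  67.8  -0.1] -0.0649 [[-0.9 -1.2]
 [ 0.1 -0.3]
 [-1.2  1.4]
 [ 0.7 -0.2]
 [-0.9 -0.8]
 [ 0.7 -0.6]
 [ 0.1  2.1]
 [ 0.9  1.9]]
```

Call:
servo_tool(deltas="-0.773 0.08 0 0 0 0; -0.773 0.08 0 0 0 0; -0.773 0.08 0 0 0 0")

```text
t: 4.9
position: [473.2, -28.8, 250.5]
tcp_rot: [3.141, 0.003, 1.51]
contact_force: [0.1, -0.6, 0.1]
opening: 1.002
gripper_force: 0.0
```

Call:
servo_tool(deltas="-0.773 0.08 0.4 0 0 0; -0.773 0.08 0.4 0 0 0; -0.773 0.08 0.4 0 0 0; -0.773 0.08 0.4 0 0 0; -0.773 0.08 0.4 0 0 0")

```text
t: 5.32
position: [476.5, -119.0, 201.5]
tcp_rot: [-3.14, -0.001, 1.508]
contact_force: [0.3, 0.2, 0.0]
opening: 0.996
gripper_force: 0.0
```

```bash
cat >> h.py <<'E'
H={"pot1_center":21,"warmer_center":25,"burner_center":22}
C0=np.array([563.3,67.8]);YAW=-0.065
def w2c(p):
    d=np.array(p[:2])-C0; c,s=np.cos(YAW),np.sin(YAW); return np.array([c*d[0]+s*d[1],-s*d[0]+c*d[1]])
def look(qs=H,name="wrist",k=4,save=None):
    c=cam(name,save); st=manip.read_state(); t=w2c(st["position"]); print("tcp c",t.round(1),st["position"][2].round(1),"yaw",st["tcp_rot"].round(3))
    for q in qs:
        for d in nets.outline_of(c,q)[:k]:
            ys,xs=np.nonzero(d["region"])
            if len(xs)<20 or d["conf"]<.3: continue
            u,v=(xs.min()+xs.max())/2,(ys.min()+ys.max())/2
            X=w2c(atz(c,u,v,H[q]+4)); X2=w2c(atz(c,xs.mean(),ys.mean(),H[q]+4))
            print(q,round(d["conf"],2),len(xs),(xs.min(),ys.min(),xs.max(),ys.max()),"box",X.round(1),"mean",X2.round(1),"rel tool x,y share",((X2-t)[::-1]/120).round(3))
    return c
E
python3 -c "
from h import *
look(save='w2.png')"
```

```text
tcp c [ -73.9 -191.4] 202.3 yaw [-3.141e+00 -1.000e-03  1.510e+00]
pot1_center 0.9 862 (np.int64(390), np.int64(233), np.int64(441), np.int64(287)) box [  35.5 -284.1] mean [  23.7 -276.1] rel tool x,y share [-0.705  0.814]
warmer_center 0.81 3513 (np.int64(290), np.int64(200), np.int64(350), np.int64(272)) box [ -72.7 -251.2] mean [ -72.  -251.8] rel tool x,y share [-0.503  0.016]
burner_center 0.96 659 (np.int64(307), np.int64(308), np.int64(350), np.int64(327)) box [ -62.  -361.1] mean [ -63.5 -361.8] rel tool x,y share [-1.42   0.087]
```

Call:
servo_tool(deltas="-0.5 0.01 0.1 0 0 0; -0.504 0.01 0.6 0 0 0; -0.504 0.01 0.917 0 0 0; -0.504 0.01 0.917 0 0 0; -0.504 0.01 0.917 0 0 0")

```text
t: 5.93
position: [470.9, -177.3, 87.6]
tcp_rot: [-3.133, -0.003, 1.511]
contact_force: [-0.9, 0.8, -1.3]
opening: 1.002
gripper_force: 0.0
```

Call:
servo_tool(deltas="0 0 0.3 0 0 0; 0 0 0.52 0 0 0; 0 0 0.52 0 0 0; 0 0 0.52 0 0 0")

```text
t: 6.27
position: [474.7, -178.6, 30.4]
tcp_rot: [-3.14, -0.001, 1.512]
contact_force: [0.3, 0.1, 0.5]
opening: 1.001
gripper_force: 0.0
```

Call:
servo_tool(deltas="0 0 0 0 0 0; 0 0 0 0 0 0; 0 0 0 0 0 0; 0 0 0 0 0 0; 0 0 0 0 0 0; 0 0 0 0 0 0; 0 0 0 0 0 0; 0 0 0 0 0 0", jaw=-1)

```text
t: 6.93
position: [477.0, -180.3, 33.1]
tcp_rot: [3.137, 0.001, 1.51]
contact_force: [-0.7, 1.9, 7.2]
opening: 0.709
gripper_force: 65.7
```

Call:
servo_tool(deltas="0 0 -0.3 0 0 0; 0 0 -0.6 0 0 0; 0 0 -1 0 0 0; 0 0 -1 0 0 0; 0 0 -1 0 0 0; 0 0 -1 0 0 0")

```text
t: 7.43
position: [474.9, -179.6, 150.8]
tcp_rot: [3.139, 0.001, 1.51]
contact_force: [-1.1, 0.6, -2.8]
opening: 0.711
gripper_force: 67.1
```

Call:
servo_tool(deltas="0.3 0.06 0 0 0 0; 0.65 0.13 0 0 0 0; 0.995 0.203 0 0 0 0; 0.995 0.203 0 0 0 0")

```text
t: 7.77
position: [505.2, -55.9, 147.1]
tcp_rot: [-3.137, -0.004, 1.514]
contact_force: [-1.6, 0.2, -2.0]
opening: 0.709
gripper_force: 67.1
```

Call:
servo_tool(deltas="0.3 0.06 0 0 0 0; 0.65 0.13 0 0 0 0; 0.995 0.203 0 0 0 0; 0.995 0.203 0 0 0 0")

```text
t: 8.1
position: [537.4, 61.6, 147.5]
tcp_rot: [-3.139, -0.003, 1.514]
contact_force: [0.6, -0.3, -2.2]
opening: 0.71
gripper_force: 67.0
```

Call:
servo_tool(deltas="0.3 0.06 0 0 0 0; 0.65 0.13 0 0 0 0; 0.995 0.203 0 0 0 0; 0.995 0.203 0 0 0 0; 0.995 0.203 0 0 0 0")

```text
t: 8.52
position: [567.9, 175.2, 147.1]
tcp_rot: [-3.137, 0.001, 1.514]
contact_force: [-0.4, -0.8, -2.9]
opening: 0.711
gripper_force: 67.0
```

```bash
python3 -c "
from h import *
s=manip.read_state();print(w2c(s['position']),s['position'],s['opening'])
look(name='top')"
```

```text
[ -2.36290167 107.44097714] [567.9208351  175.16756846 147.10759196] 0.7110475587512249
tcp c [ -2.7 105.9] 147.1 yaw [-3.137e+00  2.000e-03  1.513e+00]
pot1_center 0.68 247 (np.int64(370), np.int64(186), np.int64(387), np.int64(202)) box [  36.7 -285.7] mean [  37.3 -285.7] rel tool x,y share [-3.263  0.333]
burner_center 0.7 236 (np.int64(399), np.int64(215), np.int64(416), np.int64(231)) box [ -63.4 -390.6] mean [ -62.6 -391.4] rel tool x,y share [-4.144 -0.499]
```

Call:
servo_tool(deltas="0 0 0.3 0 0 0; 0 0 0.6 0 0 0; 0 0 0.9 0 0 0; 0 0 0.9 0 0 0; 0 0 0.9 0 0 0; 0 0 0.9 0 0 0")

```text
t: 9.22
position: [569.0, 172.4, 42.1]
tcp_rot: [-3.141, 0.0, 1.509]
contact_force: [0.3, -0.3, -2.2]
opening: 0.711
gripper_force: 79.5
```

Call:
servo_tool(deltas="0 0 0 0 0 0; 0 0 0 0 0 0; 0 0 0 0 0 0; 0 0 0 0 0 0; 0 0 0 0 0 0", jaw=1)

```text
t: 9.63
position: [569.7, 173.8, 42.7]
tcp_rot: [3.14, -0.0, 1.51]
contact_force: [-0.0, 0.0, 0.2]
opening: 0.998
gripper_force: 0.0
```

Call:
servo_tool(deltas="0 0 -0.3 0 0 0; 0 0 -0.65 0 0 0; 0 0 -1 0 0 0; 0 0 -1 0 0 0")

```text
t: 9.97
position: [575.2, 175.3, 172.1]
tcp_rot: [3.126, -0.005, 1.511]
contact_force: [1.2, 1.0, 1.1]
opening: 1.0
gripper_force: 0.0
```

Call:
servo_tool(deltas="-0.925 0.108 0 0 0 0; -0.925 0.108 0 0 0 0; -0.925 0.108 0 0 0 0")

```text
t: 10.22
position: [575.7, 60.2, 162.7]
tcp_rot: [3.14, 0.001, 1.512]
contact_force: [0.5, 0.6, 0.1]
opening: 0.998
gripper_force: 0.0
```

Call:
servo_tool(deltas="-0.925 0.108 0 0 0 0; -0.925 0.108 0 0 0 0; -0.925 0.108 0 0 0 0")

```text
t: 10.47
position: [580.4, -52.0, 161.7]
tcp_rot: [-3.139, 0.0, 1.51]
contact_force: [-5.0, 3.3, 1.0]
opening: 1.002
gripper_force: 0.0
```

Call:
servo_tool(deltas="-0.925 0.108 0 0 0 0; -0.925 0.108 0 0 0 0; -0.925 0.108 0 0 0 0; -0.925 0.108 0 0 0 0; -0.925 0.108 0 0 0 0")

```text
t: 10.88
position: [587.9, -162.7, 161.9]
tcp_rot: [3.141, -0.0, 1.507]
contact_force: [-0.0, 0.9, -0.1]
opening: 0.997
gripper_force: 0.0
```

```bash
python3 -c "
from h import *
look(save='w3.png')"
```

```text
tcp c [  39.3 -227.1] 161.8 yaw [-3.142e+00 -1.000e-03  1.509e+00]
pot1_center 0.89 3782 (np.int64(284), np.int64(213), np.int64(350), np.int64(284)) box [  38.6 -285.2] mean [  38.8 -285.9] rel tool x,y share [-0.49  -0.004]
burner_center 0.55 770 (np.int64(220), np.int64(300), np.int64(255), np.int64(333)) box [ -46.8 -368.8] mean [ -44.9 -367.4] rel tool x,y share [-1.169 -0.702]
```

Call:
servo_tool(deltas="-0.49 0 0.1 0 0 0; -0.49 0 0.4 0 0 0; -0.49 0 0.8 0 0 0; -0.49 0 0.8 0 0 0; -0.49 0 0.8 0 0 0")

```text
t: 11.5
position: [580.7, -217.1, 61.5]
tcp_rot: [-3.132, -0.004, 1.511]
contact_force: [-0.4, -0.4, -1.5]
opening: 0.998
gripper_force: 0.0
```

Call:
servo_tool(deltas="0 0 0.2 0 0 0; 0 0 0.32 0 0 0; 0 0 0.32 0 0 0; 0 0 0.32 0 0 0")

```text
t: 11.83
position: [584.3, -218.9, 27.9]
tcp_rot: [-3.141, -0.0, 1.511]
contact_force: [0.9, -0.7, 1.5]
opening: 1.001
gripper_force: 0.0
```

Call:
servo_tool(deltas="0 0 0 0 0 0; 0 0 0 0 0 0; 0 0 0 0 0 0; 0 0 0 0 0 0; 0 0 0 0 0 0; 0 0 0 0 0 0; 0 0 0 0 0 0; 0 0 0 0 0 0", jaw=-1)

```text
t: 12.5
position: [585.6, -220.3, 29.7]
tcp_rot: [3.139, 0.001, 1.51]
contact_force: [-1.3, 0.5, 5.7]
opening: 0.683
gripper_force: 65.7
```

Call:
servo_tool(deltas="0 0 -0.3 0 0 0; 0 0 -0.6 0 0 0; 0 0 -1 0 0 0; 0 0 -1 0 0 0; 0 0 -1 0 0 0; 0 0 -1 0 0 0")

```text
t: 13.0
position: [584.0, -219.8, 147.4]
tcp_rot: [3.141, 0.0, 1.51]
contact_force: [0.2, 0.5, -4.7]
opening: 0.686
gripper_force: 67.3
```

Call:
servo_tool(deltas="0.3 -0.04 0 0 0 0; 0.6 -0.07 0 0 0 0; 0.892 -0.108 0 0 0 0; 0.892 -0.108 0 0 0 0")

```text
t: 13.33
position: [574.0, -106.1, 143.1]
tcp_rot: [-3.133, -0.005, 1.513]
contact_force: [-0.8, -0.9, -3.9]
opening: 0.686
gripper_force: 67.0
```

Call:
servo_tool(deltas="0.3 -0.04 0 0 0 0; 0.6 -0.07 0 0 0 0; 0.892 -0.108 0 0 0 0; 0.892 -0.108 0 0 0 0")

```text
t: 13.67
position: [568.1, 0.9, 143.7]
tcp_rot: [-3.134, -0.003, 1.514]
contact_force: [-0.0, -1.0, -4.1]
opening: 0.689
gripper_force: 67.0
```

Call:
servo_tool(deltas="0.3 -0.04 0 0 0 0; 0.6 -0.07 0 0 0 0; 0.892 -0.108 0 0 0 0; 0.892 -0.108 0 0 0 0; 0.892 -0.108 0 0 0 0")

```text
t: 14.08
position: [562.7, 104.3, 144.4]
tcp_rot: [-3.136, 0.001, 1.514]
contact_force: [0.8, -0.4, -3.4]
opening: 0.685
gripper_force: 67.0
```

Call:
servo_tool(deltas="0 0 0.3 0 0 0; 0 0 0.6 0 0 0; 0 0 0.91 0 0 0; 0 0 0.91 0 0 0; 0 0 0.91 0 0 0; 0 0 0.91 0 0 0")

```text
t: 14.58
position: [563.8, 101.7, 36.9]
tcp_rot: [-3.138, 0.001, 1.509]
contact_force: [-0.3, -0.2, -2.8]
opening: 0.684
gripper_force: 83.4
```

Call:
servo_tool(deltas="0 0 0 0 0 0; 0 0 0 0 0 0; 0 0 0 0 0 0; 0 0 0 0 0 0; 0 0 0 0 0 0", jaw=1)

```text
t: 15.0
position: [565.6, 103.1, 39.2]
tcp_rot: [3.14, -0.0, 1.51]
contact_force: [-0.5, 0.3, 0.3]
opening: 1.005
gripper_force: 0.0
```

Call:
servo_tool(deltas="0 0 -0.3 0 0 0; 0 0 -0.65 0 0 0; 0 0 -1 0 0 0; 0 0 -1 0 0 0; 0 0 -1 0 0 0")

```text
t: 15.42
position: [568.1, 103.6, 163.0]
tcp_rot: [3.133, -0.002, 1.51]
contact_force: [0.2, -0.4, -0.9]
opening: 1.002
gripper_force: 0.0
```

Call:
servo_tool(deltas="-0.935 0.1 0 0 0 0; -0.935 0.1 0 0 0 0; -0.935 0.1 0 0 0 0")

```text
t: 15.67
position: [568.9, -11.4, 156.8]
tcp_rot: [-3.139, 0.001, 1.512]
contact_force: [1.0, 0.5, -0.5]
opening: 0.999
gripper_force: 0.0
```

Call:
servo_tool(deltas="-0.935 0.1 0 0 0 0; -0.935 0.1 0 0 0 0; -0.935 0.1 0 0 0 0")

```text
t: 15.92
position: [574.0, -125.0, 156.5]
tcp_rot: [-3.139, 0.0, 1.51]
contact_force: [1.2, 0.8, 0.5]
opening: 1.0
gripper_force: 0.0
```

Call:
servo_tool(deltas="-0.935 0.1 0 0 0 0; -0.935 0.1 0 0 0 0; -0.935 0.1 0 0 0 0")

```text
t: 16.17
position: [579.2, -237.9, 156.4]
tcp_rot: [-3.139, 0.0, 1.509]
contact_force: [0.1, 0.2, 0.5]
opening: 1.002
gripper_force: 0.0
```

Call:
servo_tool(deltas="-0.31 0.03 0 0 0 0; -0.31 0.03 0 0 0 0; -0.31 0.03 0 0 0 0; -0.31 0.03 0 0 0 0")

```text
t: 16.5
position: [580.7, -271.8, 156.5]
tcp_rot: [-3.139, -0.002, 1.509]
contact_force: [-0.6, 0.5, -0.1]
opening: 0.998
gripper_force: 0.0
```

```bash
python3 -c "
from h import *
look(save='w4.png')"
```

```text
tcp c [  39.7 -337.2] 156.8 yaw [-3.139e+00 -2.000e-03  1.511e+00]
burner_center 0.57 2182 (np.int64(179), np.int64(210), np.int64(245), np.int64(271)) box [ -60.4 -385.5] mean [ -58.  -380.1] rel tool x,y share [-0.357 -0.814]
```

View pics/w4.png

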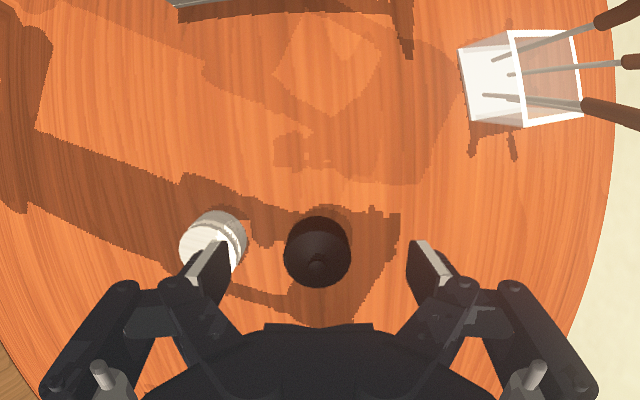

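Call:
servo_tool(deltas="-0.495 0 0.1 0 0 0; -0.495 0 0.4 0 0 0; -0.495 0 0.8 0 0 0; -0.495 0 0.8 0 0 0; -0.495 0 0.8 0 0 0", jaw=0.75)

```text
t: 17.12
position: [574.9, -328.8, 57.5]
tcp_rot: [-3.133, -0.005, 1.511]
contact_force: [-0.8, 0.8, -0.2]
opening: 0.872
gripper_force: 0.0
```

Call:
servo_tool(deltas="0 0 0.14 0 0 0; 0 0 0.275 0 0 0; 0 0 0.275 0 0 0; 0 0 0.275 0 0 0")

```text
t: 17.45
position: [578.9, -331.0, 30.6]
tcp_rot: [3.141, 0.0, 1.512]
contact_force: [0.1, 0.8, 0.1]
opening: 0.871
gripper_force: 0.0
```

Call:
servo_tool(deltas="0 0 0 0 0 0; 0 0 0 0 0 0; 0 0 0 0 0 0; 0 0 0 0 0 0; 0 0 0 0 0 0; 0 0 0 0 0 0; 0 0 0 0 0 0; 0 0 0 0 0 0", jaw=-1)

```text
t: 18.12
position: [579.9, -332.4, 32.3]
tcp_rot: [3.138, 0.001, 1.51]
contact_force: [-0.9, 1.5, 7.1]
opening: 0.683
gripper_force: 65.8
```

Call:
servo_tool(deltas="0 0 -0.3 0 0 0; 0 0 -0.6 0 0 0; 0 0 -1 0 0 0; 0 0 -1 0 0 0; 0 0 -1 0 0 0; 0 0 -1 0 0 0")

```text
t: 18.62
position: [578.3, -331.7, 149.5]
tcp_rot: [3.141, 0.0, 1.51]
contact_force: [-0.2, 0.7, -4.6]
opening: 0.682
gripper_force: 67.0
```

Call:
servo_tool(deltas="0.3 -0.04 0 0 0 0; 0.65 -0.07 0 0 0 0; 1 -0.108 0 0 0 0; 1 -0.108 0 0 0 0")

```text
t: 18.95
position: [568.8, -203.4, 144.4]
tcp_rot: [-3.132, -0.007, 1.513]
contact_force: [-0.7, 0.1, -4.0]
opening: 0.686
gripper_force: 66.7
```

Call:
servo_tool(deltas="0.3 -0.04 0 0 0 0; 0.65 -0.07 0 0 0 0; 1 -0.108 0 0 0 0; 1 -0.108 0 0 0 0")

```text
t: 19.28
position: [563.4, -83.7, 145.3]
tcp_rot: [-3.134, -0.005, 1.514]
contact_force: [-0.5, -0.7, -2.9]
opening: 0.686
gripper_force: 66.7
```

Call:
servo_tool(deltas="0.3 -0.04 0 0 0 0; 0.65 -0.07 0 0 0 0; 1 -0.108 0 0 0 0; 1 -0.108 0 0 0 0; 1 -0.108 0 0 0 0")

```text
t: 19.7
position: [559.0, 32.0, 146.3]
tcp_rot: [-3.136, 0.0, 1.515]
contact_force: [-0.7, 0.0, -3.4]
opening: 0.68
gripper_force: 66.7
```

Call:
servo_tool(deltas="0 0 0.3 0 0 0; 0 0 0.6 0 0 0; 0 0 0.91 0 0 0; 0 0 0.91 0 0 0; 0 0 0.91 0 0 0; 0 0 0.91 0 0 0")

```text
t: 20.2
position: [560.3, 28.7, 38.9]
tcp_rot: [-3.139, 0.001, 1.509]
contact_force: [-0.3, -0.2, -2.5]
opening: 0.681
gripper_force: 85.6
```

Call:
servo_tool(deltas="0 0 0 0 0 0; 0 0 0 0 0 0; 0 0 0 0 0 0; 0 0 0 0 0 0; 0 0 0 0 0 0", jaw=1)

```text
t: 20.62
position: [562.0, 29.9, 41.1]
tcp_rot: [3.14, -0.0, 1.51]
contact_force: [0.2, -0.2, 0.4]
opening: 0.997
gripper_force: 0.0
```

Call:
servo_tool(deltas="0 0 -0.3 0 0 0; 0 0 -0.65 0 0 0; 0 0 -1 0 0 0; 0 0 -1 0 0 0; 0 0 -1 0 0 0")

```text
t: 21.03
position: [564.4, 30.1, 164.7]
tcp_rot: [3.133, -0.001, 1.511]
contact_force: [0.1, 0.0, -0.9]
opening: 0.997
gripper_force: 0.0
```

Call:
servo_tool(deltas="-0.812 -0.167 0 0 0 0; -0.812 -0.167 0 0 0 0; -0.812 -0.167 0 0 0 0")

```text
t: 21.28
position: [532.9, -68.7, 158.4]
tcp_rot: [-3.138, 0.002, 1.51]
contact_force: [-0.2, 0.1, -0.2]
opening: 0.998
gripper_force: 0.0
```

Call:
servo_tool(deltas="-0.812 -0.167 0 0 0 0; -0.812 -0.167 0 0 0 0; -0.812 -0.167 0 0 0 0")

```text
t: 21.53
position: [507.0, -165.3, 158.3]
tcp_rot: [-3.138, 0.001, 1.509]
contact_force: [0.1, 0.4, 0.4]
opening: 1.002
gripper_force: 0.0
```

Call:
servo_tool(deltas="-0.812 -0.167 0 0 0 0; -0.812 -0.167 0 0 0 0; -0.812 -0.167 0 0 0 0; -0.812 -0.167 0 0 0 0")

```text
t: 21.87
position: [481.6, -261.1, 158.5]
tcp_rot: [-3.139, 0.0, 1.506]
contact_force: [-0.5, 0.5, 0.3]
opening: 1.001
gripper_force: 0.0
```

```bash
python3 -c "
from h import *
look(save='w5.png')
look(name='top',save='t5.png')"
```

```text
tcp c [ -59.9 -331.6] 158.4 yaw [-3.139e+00 -1.000e-03  1.507e+00]
burner_center 0.87 3833 (np.int64(285), np.int64(215), np.int64(349), np.int64(287)) box [ -61.5 -390.7] mean [ -60.8 -391.3] rel tool x,y share [-0.497 -0.008]
tcp c [ -58.7 -329.1] 159.2 yaw [-3.140e+00 -1.000e-03  1.512e+00]
pot1_center 0.5 221 (np.int64(281), np.int64(192), np.int64(297), np.int64(209)) box [-1.2 34.5] mean [-1.4 34.6] rel tool x,y share [3.031 0.477]
warmer_center 0.86 281 (np.int64(259), np.int64(190), np.int64(277), np.int64(208)) box [  0.3 109.7] mean [ -1.1 109.5] rel tool x,y share [3.655 0.48 ]
burner_center 0.38 1088 (np.int64(158), np.int64(202), np.int64(198), np.int64(235)) box [-84. 427.] mean [-83.  426.3] rel tool x,y share [ 6.295 -0.202]
```

Call:
servo_tool(deltas="-0.5 -0.01 0.1 0 0 0; -0.5 -0.01 0.4 0 0 0; -0.5 -0.01 0.8 0 0 0; -0.5 -0.01 0.8 0 0 0; -0.5 -0.01 0.8 0 0 0")

```text
t: 22.68
position: [475.7, -315.2, 59.9]
tcp_rot: [-3.134, -0.005, 1.511]
contact_force: [-0.8, -0.5, 0.7]
opening: 0.998
gripper_force: 0.0
```

Call:
servo_tool(deltas="0 0 0.14 0 0 0; 0 0 0.29 0 0 0; 0 0 0.29 0 0 0; 0 0 0.29 0 0 0")

```text
t: 23.02
position: [479.3, -317.4, 30.4]
tcp_rot: [3.141, -0.0, 1.511]
contact_force: [0.3, 0.4, -0.1]
opening: 1.001
gripper_force: 0.0
```

Call:
servo_tool(deltas="0 0 0 0 0 0; 0 0 0 0 0 0; 0 0 0 0 0 0; 0 0 0 0 0 0; 0 0 0 0 0 0; 0 0 0 0 0 0; 0 0 0 0 0 0; 0 0 0 0 0 0", jaw=-1)

```text
t: 23.68
position: [480.0, -318.9, 31.7]
tcp_rot: [3.139, 0.002, 1.51]
contact_force: [-1.0, 0.6, 6.1]
opening: 0.661
gripper_force: 64.4
```

Call:
servo_tool(deltas="0 0 -0.3 0 0 0; 0 0 -0.6 0 0 0; 0 0 -1 0 0 0; 0 0 -1 0 0 0; 0 0 -1 0 0 0; 0 0 -1 0 0 0")

```text
t: 24.18
position: [478.8, -318.1, 149.9]
tcp_rot: [3.14, 0.001, 1.51]
contact_force: [-0.5, 0.5, -2.7]
opening: 0.665
gripper_force: 65.6
```

Call:
servo_tool(deltas="0.26 0.06 0 0 0 0; 0.53 0.11 0 0 0 0; 0.79 0.17 0 0 0 0; 0.79 0.17 0 0 0 0")

```text
t: 24.52
position: [503.4, -219.0, 145.8]
tcp_rot: [-3.136, -0.005, 1.513]
contact_force: [-0.5, 0.4, -2.2]
opening: 0.664
gripper_force: 65.4
```

Call:
servo_tool(deltas="0.26 0.06 0 0 0 0; 0.53 0.11 0 0 0 0; 0.79 0.17 0 0 0 0; 0.79 0.17 0 0 0 0")

```text
t: 24.85
position: [529.9, -126.3, 146.3]
tcp_rot: [-3.137, -0.004, 1.513]
contact_force: [-0.7, 0.1, -2.2]
opening: 0.661
gripper_force: 65.4
```

Call:
servo_tool(deltas="0.26 0.06 0 0 0 0; 0.53 0.11 0 0 0 0; 0.79 0.17 0 0 0 0; 0.79 0.17 0 0 0 0; 0.79 0.17 0 0 0 0")

```text
t: 25.27
position: [555.7, -36.7, 146.8]
tcp_rot: [-3.137, 0.0, 1.513]
contact_force: [0.4, -0.4, -2.4]
opening: 0.659
gripper_force: 65.5
```

Call:
servo_tool(deltas="0 0 0.3 0 0 0; 0 0 0.6 0 0 0; 0 0 0.91 0 0 0; 0 0 0.91 0 0 0; 0 0 0.91 0 0 0; 0 0 0.91 0 0 0")

```text
t: 25.77
position: [555.7, -38.9, 38.8]
tcp_rot: [-3.139, 0.0, 1.509]
contact_force: [0.1, -0.5, -1.7]
opening: 0.661
gripper_force: 79.8
```

Call:
servo_tool(deltas="0 0 0 0 0 0; 0 0 0 0 0 0; 0 0 0 0 0 0; 0 0 0 0 0 0; 0 0 0 0 0 0", jaw=1)

```text
t: 26.18
position: [557.5, -37.9, 40.8]
tcp_rot: [3.14, 0.0, 1.51]
contact_force: [-0.1, 0.0, 0.3]
opening: 1.001
gripper_force: 0.0
```

Call:
servo_tool(deltas="0 0 -0.3 0 0 0; 0 0 -0.65 0 0 0; 0 0 -1 0 0 0; 0 0 -1 0 0 0; 0 0 -1 0 0 0")

```text
t: 26.6
position: [560.1, -38.1, 164.6]
tcp_rot: [3.133, 0.001, 1.511]
contact_force: [-0.8, 0.3, -0.5]
opening: 1.0
gripper_force: 0.0
```

Call:
servo_tool(deltas="0.44 -0.2 -1 0 0 0; 0.44 -0.2 -1 0 0 0; 0.44 -0.2 -1 0 0 0; 0.44 -0.2 -1 0 0 0")

```text
t: 26.93
position: [537.9, 18.3, 285.8]
tcp_rot: [3.134, -0.002, 1.512]
contact_force: [0.4, -0.2, 1.5]
opening: 1.003
gripper_force: 0.0
```

Call:
servo_tool(deltas="0.44 0 -0.5 0 0 0; 0.44 0 -0.5 0 0 0; 0.44 0 -0.5 0 0 0; 0.44 0 -0.5 0 0 0", jaw=-1)

```text
t: 27.27
position: [540.1, 70.1, 340.8]
tcp_rot: [3.139, -0.0, 1.513]
contact_force: [-0.6, 0.2, -0.8]
opening: 0.453
gripper_force: 0.0
```

```bash
python3 -c "
from h import *
s=manip.read_state();print(w2c(s['position']),s['position'],s['opening'])
c=cam('wrist','w6.png');cam('scene','s6.png')
"
```

```text
[-23.31464398   0.77696577] [540.08505808  70.08970996 340.75225448] 0.4528318171534697
```

View pics/w6.png

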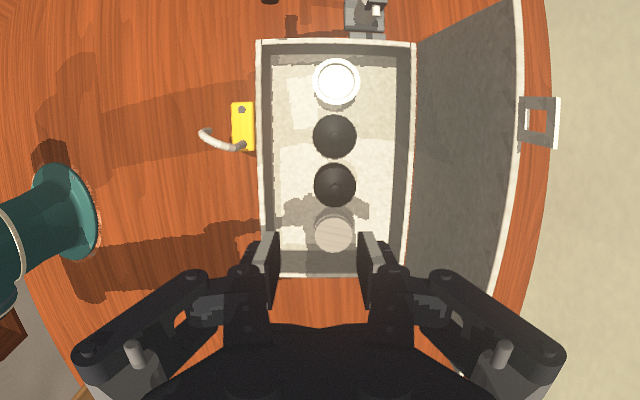

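Call:
servo_tool(deltas="0 0.82 0 0 0 0; 0 0.82 0 0 0 0; 0 0.82 0 0 0 0; 0 0.82 0 0 0 0")

```text
t: 27.7
position: [639.2, 61.3, 335.4]
tcp_rot: [-3.136, 0.001, 1.508]
contact_force: [-0.9, 0.4, -0.6]
opening: 0.003
gripper_force: 0.0
```

Call:
servo_tool(deltas="0 0.82 0 0 0 0; 0 0.82 0 0 0 0; 0 0.82 0 0 0 0; 0 0.82 0 0 0 0; 0 0.82 0 0 0 0")

```text
t: 28.12
position: [734.7, 56.1, 337.1]
tcp_rot: [-3.136, 0.001, 1.509]
contact_force: [-0.3, 0.3, 0.2]
opening: -0.0
gripper_force: 0.0
```

Call:
servo_tool(deltas="0 0 0.3 0 0 0; 0 0 0.56 0 0 0; 0 0 0.56 0 0 0; 0 0 0.56 0 0 0; 0 0 0.56 0 0 0")

```text
t: 28.53
position: [735.3, 57.1, 274.6]
tcp_rot: [3.141, -0.0, 1.51]
contact_force: [0.5, -0.2, 1.0]
opening: -0.002
gripper_force: 0.0
```

```bash
python3 -c "
from h import *
s=manip.read_state();print(w2c(s['position']),s['position'],s['opening'],s['contact_force'])
c=cam('wrist','w7.png');b=cam('scene');cv2.imwrite('pics/s7.png',cv2.resize(b['img'][60:300,220:540],(800,600),interpolation=cv2.INTER_CUBIC))
# target tcp sequence in chest frame
p=np.r_[w2c(s['position']),s['position'][2]]
for th in [1.6,1.45,1.3,1.1,.9,.7,.5,.3,.15,0]:
    r=170;K=np.array([100-r*np.cos(th)+8*np.sin(th),85+r*np.sin(th)+8*np.cos(th)]); T=K+[14.5,19]
    print(th,T.round(1),'from now share y,z',((T[0]-p[0])/120).round(3),(-(T[1]-p[2])/120).round(3))
"
```

```text
[172.37260899   0.46184436] [735.33859879  57.06453744 274.58230592] -0.0020267598496597925 [ 0.49905959 -0.15762196  1.04744134]
1.6 [127.5 273.7] from now share y,z -0.374 0.007
1.45 [102.  273.7] from now share y,z -0.587 0.007
1.3 [ 76.7 269.9] from now share y,z -0.797 0.039
1.1 [ 44.5 259.1] from now share y,z -1.065 0.129
0.9 [ 15.1 242.1] from now share y,z -1.311 0.27
0.7 [-10.4 219.6] from now share y,z -1.523 0.458
0.5 [-30.9 192.5] from now share y,z -1.694 0.684
0.3 [-45.5 161.9] from now share y,z -1.816 0.939
0.15 [-52.4 137.3] from now share y,z -1.873 1.144
0 [-55.5 112. ] from now share y,z -1.899 1.355
```

View pics/s7.png

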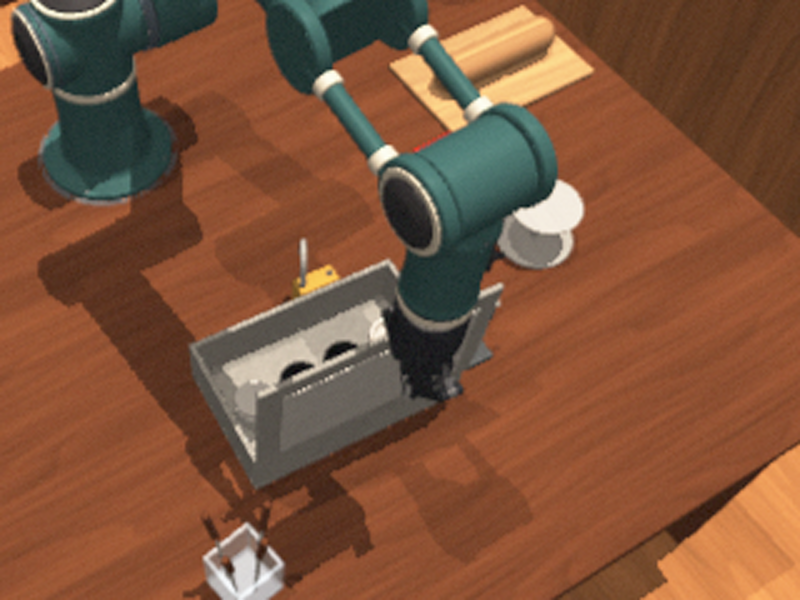

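Call:
servo_tool(deltas="0 -0.15 0.01 0 0 0; 0 -0.28 0.01 0 0 0; 0 -0.38 0.01 0 0 0; 0 -0.48 0.01 0 0 0; 0 -0.59 0.01 0 0 0; 0 -0.69 0.02 0 0 0; 0 -0.8 0.04 0 0 0; 0 -0.9 0.075 0 0 0; 0 -1 0.107 0 0 0; 0 -1 0.107 0 0 0")

```text
t: 29.47
position: [616.3, 64.6, 263.6]
tcp_rot: [3.136, -0.001, 1.511]
contact_force: [0.3, -0.7, -0.2]
opening: -0.005
gripper_force: 0.0
```

```bash
python3 -c "
from h import *
s=manip.read_state();print(w2c(s['position']),s['position'],s['contact_force'])
p=np.r_[w2c(s['position']),s['position'][2]]
for th in [1.15,1.0,.9,.8,.7,.6,.5,.4,.3,.15,0]:
    r=170;K=np.array([100-r*np.cos(th)+8*np.sin(th),85+r*np.sin(th)+8*np.cos(th)]); T=K+[14.5,19]
    print(th,T.round(1),'from now share y,z',((T[0]-p[0])/120).round(3),(-(T[1]-p[2])/120).round(3))
b=cam('scene');cv2.imwrite('pics/s8.png',cv2.resize(b['img'][100:260,260:460],(750,600),interpolation=cv2.INTER_CUBIC))
"
```

```text
[53.07648945  0.22700935] [616.27915006  64.57898699 263.55816487] [ 0.34615475 -0.68233686 -0.1623914 ]
1.15 [ 52.4 262.4] from now share y,z -0.006 0.009
1.0 [ 29.4 251.4] from now share y,z -0.197 0.102
0.9 [ 15.1 242.1] from now share y,z -0.317 0.178
0.8 [  1.8 231.5] from now share y,z -0.427 0.267
0.7 [-10.4 219.6] from now share y,z -0.529 0.366
0.6 [-21.3 206.6] from now share y,z -0.62 0.475
0.5 [-30.9 192.5] from now share y,z -0.699 0.592
0.4 [-39.  177.6] from now share y,z -0.767 0.717
0.3 [-45.5 161.9] from now share y,z -0.822 0.847
0.15 [-52.4 137.3] from now share y,z -0.879 1.052
0 [-55.5 112. ] from now share y,z -0.905 1.263
```

View pics/s8.png

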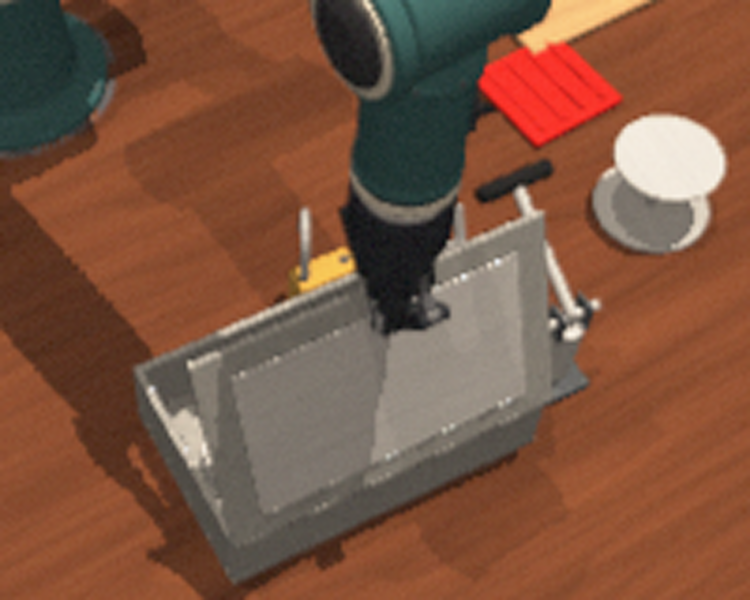

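Call:
servo_tool(deltas="0 -0.1 0.06 0 0 0; 0 -0.21 0.12 0 0 0; 0 -0.33 0.2 0 0 0; 0 -0.44 0.29 0 0 0; 0 -0.54 0.39 0 0 0; 0 -0.63 0.5 0 0 0; 0 -0.71 0.61 0 0 0; 0 -0.77 0.73 0 0 0; 0 -0.82 0.86 0 0 0; 0 -0.87 0.98 0 0 0; 0 -0.87 1 0 0 0")

```text
t: 30.43
position: [511.1, 70.7, 139.0]
tcp_rot: [-3.14, 0.0, 1.51]
contact_force: [-1.0, 0.2, 1.7]
opening: -0.004
gripper_force: 1.0
```

Call:
servo_tool(deltas="0 -0.01 0.08 0 0 0; 0 -0.02 0.16 0 0 0; 0 -0.03 0.22 0 0 0; 0 -0.03 0.27 0 0 0; 0 -0.03 0.27 0 0 0; 0 -0.03 0.27 0 0 0")

```text
t: 30.93
position: [509.7, 71.0, 111.9]
tcp_rot: [3.14, -0.0, 1.51]
contact_force: [-10.3, -1.1, 27.5]
opening: 0.002
gripper_force: 13.9
```

Call:
servo_tool(deltas="0 0 -0.4 0 0 0; 0 0 -0.9 0 0 0; 0 0 -0.9 0 0 0; 0 0 -0.9 0 0 0")

```text
t: 31.27
position: [512.9, 71.2, 222.6]
tcp_rot: [3.129, -0.002, 1.51]
contact_force: [1.4, -0.9, 1.0]
opening: 0.002
gripper_force: 0.0
```

Call:
servo_tool(deltas="0.9 -0.08 0 0 0 0; 0.9 -0.08 0 0 0 0; 0.9 -0.08 0 0 0 0; 0.9 -0.08 0 0 0 0")

```text
t: 31.6
position: [504.8, 183.1, 214.6]
tcp_rot: [-3.14, -0.002, 1.513]
contact_force: [0.1, 0.1, 0.5]
opening: -0.002
gripper_force: 0.0
```

```bash
python3 -c "
from h import *
import pickle
s=manip.read_state();print(w2c(s['position']),s['position'],s['contact_force'])
c=cam('wrist'); pickle.dump(c,open('w9.pkl','wb'));cv2.imwrite('pics/w9.png',cv2.resize(c['img'],(800,500)))
for q in ['lever_grip','shackle_toe','padlock_top']: print(q,box(c,q,2))
R=np.array([[np.cos(YAW),-np.sin(YAW)],[np.sin(YAW),np.cos(YAW)]])
for n,p,z in [('grip',(-69,215),170),('eye/hole',(-118,72),93),('leg',(-118,28),142)]:
    print(n,np.array(proj(c,[*(C0+R@p),z]))*1.25)
"
```

```text
[-65.84708323 111.23918097] [504.8174261  183.0813181  214.56543882] [0.12917224 0.06017109 0.50559291]
lever_grip [(0.94, [292, 3, 468, 112])]
shackle_toe [(0.73, [207, 255, 266, 283]), (0.17, [205, 1, 503, 325])]
padlock_top [(0.69, [204, 208, 280, 283])]
grip [391.94173008  58.97460774]
eye/hole [322.92768333 296.56318416]
leg [314.81471551 389.19432261]
```

View pics/w9.png

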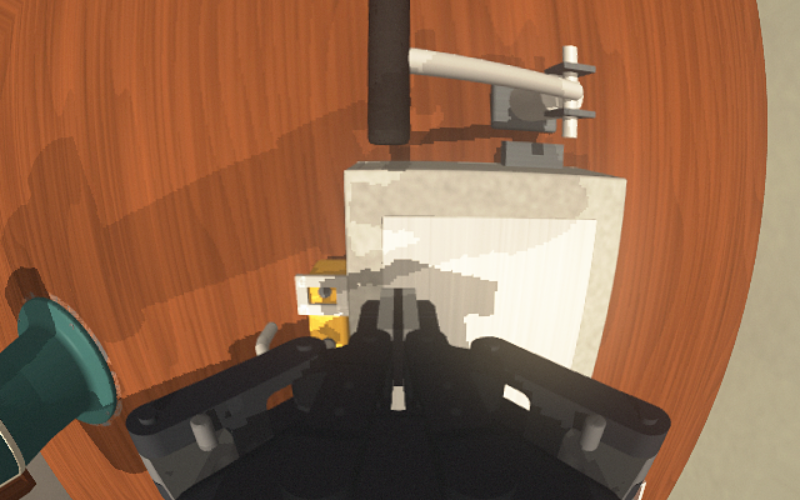

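Call:
servo_tool(deltas="0.86 -0.06 0 0 0 0; 0.86 -0.06 0 0 0 0; 0.86 -0.06 0 0 0 0; 0.86 -0.06 0 0 0 0; 0.86 -0.06 0 0 0 0")

```text
t: 32.22
position: [504.4, 282.2, 215.1]
tcp_rot: [-3.141, 0.001, 1.511]
contact_force: [-0.5, 0.0, -0.5]
opening: 0.002
gripper_force: 0.0
```

Call:
servo_tool(deltas="0 0 0.15 0 0 0; 0 -0.05 0.3 0 0 0; 0 -0.09 0.45 0 0 0; 0 -0.12 0.6 0 0 0; 0 -0.13 0.75 0 0 0; 0 -0.12 0.88 0 0 0; 0 -0.1 0.95 0 0 0; 0 -0.1 0.95 0 0 0; 0 -0.1 0.95 0 0 0")

```text
t: 32.97
position: [491.3, 282.5, 103.4]
tcp_rot: [-3.138, -0.001, 1.507]
contact_force: [-8.8, 2.2, 12.7]
opening: -0.002
gripper_force: 6.7
```

```bash
python3 -c "
from h import *
s=manip.read_state();print(w2c(s['position']),s['position'],s['contact_force'])
b=cam('scene');cv2.imwrite('pics/s10.png',cv2.resize(b['img'][90:250,300:500],(750,600),interpolation=cv2.INTER_CUBIC))
"
```

```text
[-85.80740836 209.60097725] [491.28826791 282.53190596 103.40510065] [-8.84933313  2.21175619 12.70570373]
```

View pics/s10.png

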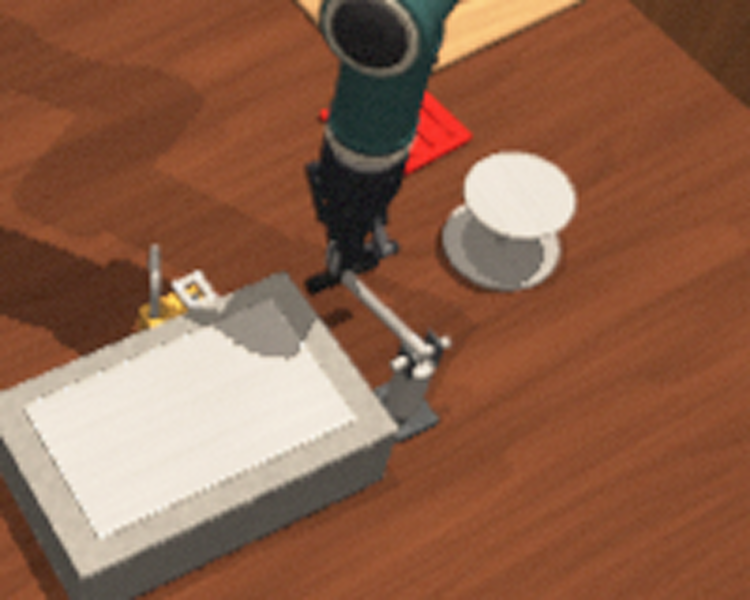

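Call:
servo_tool(deltas="0 -0.03 -0.2 0 0 0; 0 -0.02 -0.4 0 0 0; 0 0.02 -0.6 0 0 0; 0 0.07 -0.8 0 0 0; 0 0.1 -0.95 0 0 0; 0 0.1 -0.95 0 0 0; 0 0.1 -0.95 0 0 0; 0 0.1 -0.95 0 0 0; 0 0.1 -0.95 0 0 0")

```text
t: 33.77
position: [503.1, 281.3, 213.4]
tcp_rot: [-3.138, 0.002, 1.509]
contact_force: [-0.1, 1.0, -0.0]
opening: 0.003
gripper_force: 0.0
```

Call:
servo_tool(deltas="0 0 0.15 0 0 0; 0 -0.05 0.3 0 0 0; 0 -0.09 0.45 0 0 0; 0 -0.12 0.6 0 0 0; 0 -0.13 0.75 0 0 0; 0 -0.12 0.88 0 0 0; 0 -0.1 0.95 0 0 0; 0 -0.1 0.95 0 0 0; 0 -0.1 0.95 0 0 0")

```text
t: 34.52
position: [489.7, 283.9, 103.0]
tcp_rot: [-3.136, 0.0, 1.51]
contact_force: [-12.0, 0.7, 21.2]
opening: -0.003
gripper_force: 10.8
```

Call:
servo_tool(deltas="0 -0.03 -0.2 0 0 0; 0 -0.02 -0.4 0 0 0; 0 0.02 -0.6 0 0 0; 0 0.07 -0.8 0 0 0; 0 0.1 -0.95 0 0 0; 0 0.1 -0.95 0 0 0; 0 0.1 -0.95 0 0 0; 0 0.1 -0.95 0 0 0; 0 0.1 -0.95 0 0 0")

```text
t: 35.27
position: [502.5, 281.9, 212.7]
tcp_rot: [-3.137, 0.003, 1.51]
contact_force: [0.4, -0.2, -1.0]
opening: -0.004
gripper_force: 0.0
```

Call:
servo_tool(deltas="0 0 0.15 0 0 0; 0 -0.05 0.3 0 0 0; 0 -0.09 0.45 0 0 0; 0 -0.12 0.6 0 0 0; 0 -0.13 0.75 0 0 0; 0 -0.12 0.88 0 0 0; 0 -0.1 0.95 0 0 0; 0 -0.1 0.95 0 0 0; 0 -0.1 0.95 0 0 0")

```text
t: 36.02
position: [489.7, 284.2, 103.0]
tcp_rot: [-3.136, 0.0, 1.51]
contact_force: [-13.0, 0.8, 22.1]
opening: 0.001
gripper_force: 11.0
```

Call:
servo_tool(deltas="0 -0.03 -0.2 0 0 0; 0 -0.02 -0.4 0 0 0; 0 0.02 -0.6 0 0 0; 0 0.07 -0.8 0 0 0; 0 0.1 -0.95 0 0 0; 0 0.1 -0.95 0 0 0; 0 0.1 -0.95 0 0 0; 0 0.1 -0.95 0 0 0; 0 0.1 -0.95 0 0 0")

```text
t: 36.77
position: [502.5, 282.0, 212.6]
tcp_rot: [-3.137, 0.002, 1.51]
contact_force: [-0.7, 0.5, 0.3]
opening: 0.001
gripper_force: 0.0
```

```bash
python3 -c "
from h import *
s=manip.read_state();print(w2c(s['position']),s['position'],s['contact_force'])
for n in ['scene','top']:
  c=cam(n)
  for q in ['shackle_toe','shackle_bow','padlock_top']:
    for cf,b in box(c,q,2):
      u=(b[0]+b[2])/2;v=(b[1]+b[3])/2; print(n,q,cf,b,w2c(atz(c,u,v,125)))
"
```

```text
[-74.5675574  209.76022292] [502.51472673 281.96073937 212.63729736] [-0.7177855   0.54598592  0.32971201]
scene shackle_toe 0.49 [338, 156, 344, 168] [-135.157217     33.26838963]
scene shackle_bow 0.56 [340, 156, 345, 167] [-134.67171813   38.9299813 ]
scene padlock_top 0.41 [339, 157, 351, 178] [-108.05821177   34.36005044]
top shackle_toe 0.57 [281, 232, 287, 244] [-141.63373082   30.72980678]
top shackle_bow 0.39 [277, 232, 286, 244] [-142.00540377   38.91065547]
top padlock_top 0.52 [273, 229, 295, 246] [-140.00644799   30.83588718]
```

Call:
servo_tool(deltas="-0.667 -0.5 0 0 0 0; -0.667 -0.5 0 0 0 0; -0.667 -0.5 0 0 0 0; -0.667 -0.5 0 0 0 0")

```text
t: 37.5
position: [436.9, 204.1, 214.9]
tcp_rot: [-3.139, 0.002, 1.509]
contact_force: [0.3, 0.3, 0.7]
opening: 0.0
gripper_force: 0.0
```

Call:
servo_tool(deltas="-0.667 -0.5 0 0 0 0; -0.667 -0.5 0 0 0 0; -0.667 -0.5 0 0 0 0; -0.667 -0.5 0 0 0 0; -0.667 -0.5 0 0 0 0; -0.667 -0.5 0 0 0 0")

```text
t: 38.0
position: [376.3, 131.0, 216.5]
tcp_rot: [3.139, -0.001, 1.51]
contact_force: [-0.5, 0.2, 0.7]
opening: -0.003
gripper_force: 0.0
```

```bash
python3 -c "
from h import *
s=manip.read_state();print(w2c(s['position']),s['position'],s['contact_force'])
c=cam('wrist');cv2.imwrite('pics/w11.png',cv2.resize(c['img'][100:400,140:540],(800,600)))
R=np.array([[np.cos(YAW),-np.sin(YAW)],[np.sin(YAW),np.cos(YAW)]])
for f_ in [1.0,1.1,1.2,1.3]:
  print(f_,[((np.array(proj(c,[*(C0+R@p),z]))-[140,100])*2).round() for p,z in [((-118-44*np.sin(f_),28+44*np.cos(f_)),91),((-118-44*np.sin(f_),28+44*np.cos(f_)),115),((-118-22*np.sin(f_),28+22*np.cos(f_)),142)]])
"
```

```text
[-190.73572109   50.8979609 ] [376.27310458 130.97957039 216.46031008] [-0.46650871  0.20309923  0.71955441]
1.0 [array([440., 185.]), array([448., 201.]), array([509., 256.])]
1.1 [array([435., 193.]), array([442., 211.]), array([506., 261.])]
1.2 [array([430., 203.]), array([437., 221.]), array([503., 266.])]
1.3 [array([427., 212.]), array([433., 231.]), array([500., 271.])]
```

View pics/w11.png

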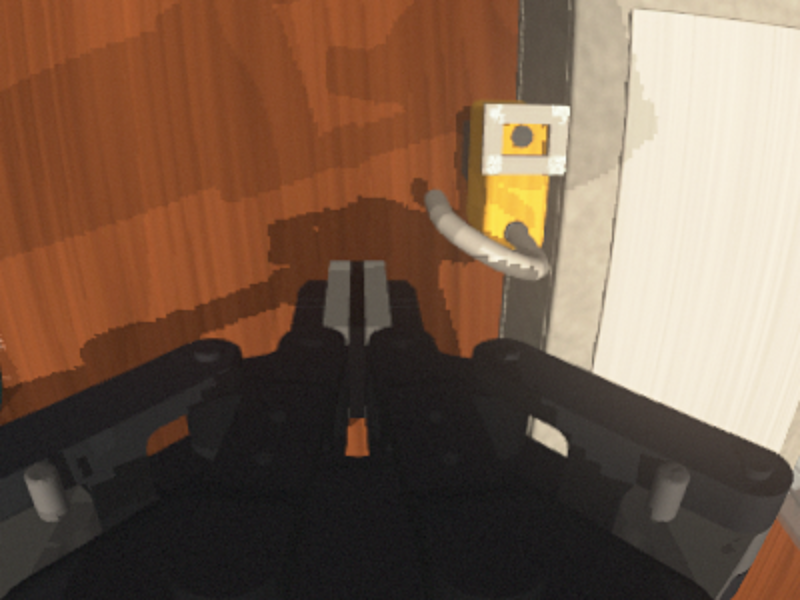

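Call:
servo_tool(deltas="0 0 0.3 0 0 0; 0 0 0.6 0 0 0; 0 0 0.745 0 0 0; 0 0 0.745 0 0 0; 0 0 0.745 0 0 0")

```text
t: 38.47
position: [374.7, 130.7, 125.5]
tcp_rot: [-3.139, 0.001, 1.511]
contact_force: [0.4, 1.0, 0.2]
opening: -0.001
gripper_force: 0.0
```

Call:
servo_tool(deltas="0 0.06 0 0 0 0; 0 0.12 0 0 0 0; 0.03 0.16 0 0 0 0; 0.06 0.2 0 0 0 0; 0.09 0.24 0 0 0 0; 0.12 0.28 0 0 0 0; 0.14 0.32 0 0 0 0; 0.16 0.37 0 0 0 0; 0.175 0.42 0 0 0 0; 0.175 0.46 0 0 0 0; 0.175 0.48 0 0 0 0; 0.175 0.48 0 0 0 0")

```text
t: 39.47
position: [432.6, 148.4, 126.2]
tcp_rot: [-3.137, -0.001, 1.509]
contact_force: [-7.4, 4.5, 3.4]
opening: -0.0
gripper_force: 4.0
```

```bash
python3 -c "
from h import *
s=manip.read_state();print(w2c(s['position']),s['position'],s['contact_force'])
c=cam('wrist');cv2.imwrite('pics/w12.png',cv2.resize(c['img'][150:350,140:540],(800,400)))
b=cam('scene');cv2.imwrite('pics/s12.png',cv2.resize(b['img'][120:220,290:430],(800,571),interpolation=cv2.INTER_CUBIC))
"
```

```text
[-135.66408693   71.95750419] [432.59634747 148.41750498 126.24797188] [-7.42697501  4.45027959  3.36652075]
```

Call:
servo_tool(deltas="0 -0.15 0 0 0 0; 0 -0.3 0 0 0 0; 0 -0.3 -0.3 0 0 0; 0 -0.3 -0.62 0 0 0; 0 -0.3 -0.62 0 0 0; 0 -0.3 -0.62 0 0 0; 0 -0.3 -0.62 0 0 0")

```text
t: 40.15
position: [398.8, 149.7, 201.4]
tcp_rot: [3.139, -0.0, 1.51]
contact_force: [0.5, -0.4, -0.6]
opening: -0.0
gripper_force: 0.0
```

```bash
python3 -c "
from h import *
s=manip.read_state();p=w2c(s['position']);print(p,s['position'],s['contact_force'])
print('to bow share x,y',(50-p[1])/120,(-118-p[0])/120,'z to tip142',(s['position'][2]-161)/120)
c=cam('wrist');cv2.imwrite('pics/w13.png',cv2.resize(c['img'][100:400,140:540],(800,600)))
R=np.array([[np.cos(YAW),-np.sin(YAW)],[np.sin(YAW),np.cos(YAW)]])
for f_ in [0,.15]:
  print(f_,[((np.array(proj(c,[*(C0+R@p),z]))-[140,100])*2).round() for p,z in [((-118-44*np.sin(f_),28+44*np.cos(f_)),91),((-118-44*np.sin(f_),28+44*np.cos(f_)),115),((-118-22*np.sin(f_),28+22*np.cos(f_)),142)]])
"
```

```text
[-169.5033564    70.99525099] [398.76603588 149.65528782 201.40255355] [ 0.53716627 -0.38214197 -0.62669915]
to bow share x,y -0.17496042494369465 0.42919463665327984 z to tip142 0.3366879462093856
0 [array([484., 194.]), array([497., 213.]), array([509., 299.])]
0.15 [array([468., 195.]), array([479., 214.]), array([499., 300.])]
```

View pics/w13.png

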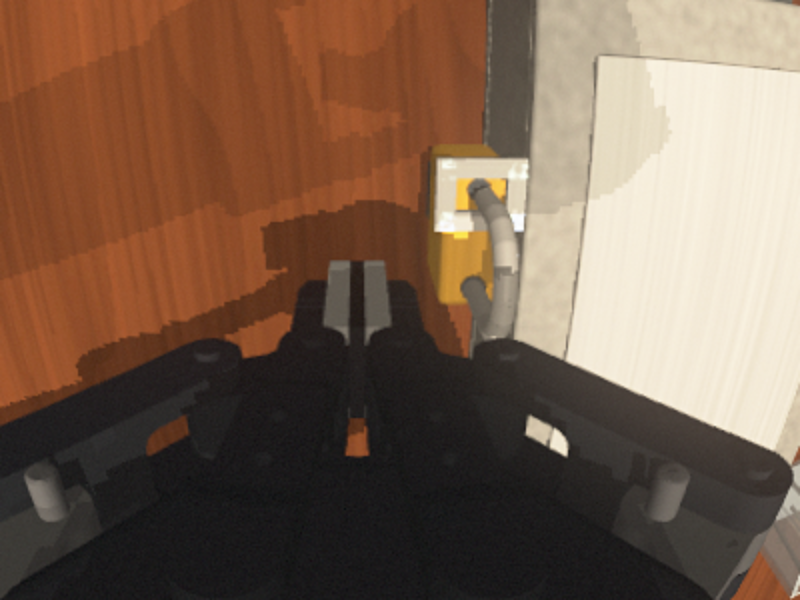

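Call:
servo_tool(deltas="-0.175 0.2 0 0 0 0; -0.175 0.43 0 0 0 0; -0.175 0.43 0 0 0 0; -0.175 0.43 0 0 0 0; -0.175 0.43 0 0 0 0")

```text
t: 40.62
position: [446.9, 125.4, 199.1]
tcp_rot: [-3.138, 0.001, 1.51]
contact_force: [0.0, 0.1, -0.0]
opening: 0.005
gripper_force: 0.0
```

Call:
servo_tool(deltas="0 0 0.2 0 0 0; 0 0 0.3 0 0 0; 0 0 0.35 0 0 0; 0 0 0.4 0 0 0; 0 0 0.45 0 0 0; 0 0 0.5 0 0 0; 0 0 0.53 0 0 0; 0 0 0.56 0 0 0; 0 0 0.56 0 0 0; 0 0 0.56 0 0 0")

```text
t: 41.45
position: [449.7, 127.4, 137.8]
tcp_rot: [3.138, -0.003, 1.51]
contact_force: [-7.4, 1.3, 22.3]
opening: -0.001
gripper_force: 11.2
```

Call:
servo_tool(deltas="0 0 -0.2 0 0 0; 0 0 -0.5 0 0 0; 0 0 -0.8 0 0 0; 0 0 -0.8 0 0 0; 0 0 -0.8 0 0 0")

```text
t: 41.87
position: [449.7, 126.3, 232.5]
tcp_rot: [3.135, -0.002, 1.511]
contact_force: [-0.2, -0.4, 0.5]
opening: 0.003
gripper_force: 0.0
```

Call:
servo_tool(deltas="0 -0.5 0 0 0 0; 0 -0.5 0 0 0 0; 0 -0.5 0 0 0 0; 0 -0.5 0 0 0 0; 0 -0.5 0 0 0 0")

```text
t: 42.28
position: [388.0, 129.3, 228.6]
tcp_rot: [-3.141, 0.0, 1.511]
contact_force: [-0.4, -0.1, -0.6]
opening: -0.003
gripper_force: 0.0
```

```bash
python3 -c "
from h import *
s=manip.read_state();p=w2c(s['position']);print(p,s['position'],s['contact_force'])
b=cam('scene');cv2.imwrite('pics/s14.png',cv2.resize(b['img'][120:260,280:440],(686,600),interpolation=cv2.INTER_CUBIC))
R=np.array([[np.cos(YAW),-np.sin(YAW)],[np.sin(YAW),np.cos(YAW)]])
for z in (142,122): print(z,(np.array(proj(b,[*(C0+R@[-118,50]),z]))-[280,120])*4.2875)
for p,z in [((-118,28),82),((-118,72),93),((-118,82),82),((-69,215),170)]: print(p,z,(np.array(proj(b,[*(C0+R@p),z]))-[280,120])*4.2875)
"
```

```text
[-178.94754993   49.97872497] [387.97667373 129.29658397 228.62346398] [-0.37694097 -0.06901298 -0.59486547]
142 [290.81602951 174.77255416]
122 [289.64401784 189.83880564]
(-118, 28) 82 [264.07283628 228.74207768]
(-118, 72) 93 [311.31359515 201.1004292 ]
(-118, 82) 82 [321.01594991 204.50643278]
(-69, 215) 170 [504.83571645 120.71871975]
```

View pics/s14.png

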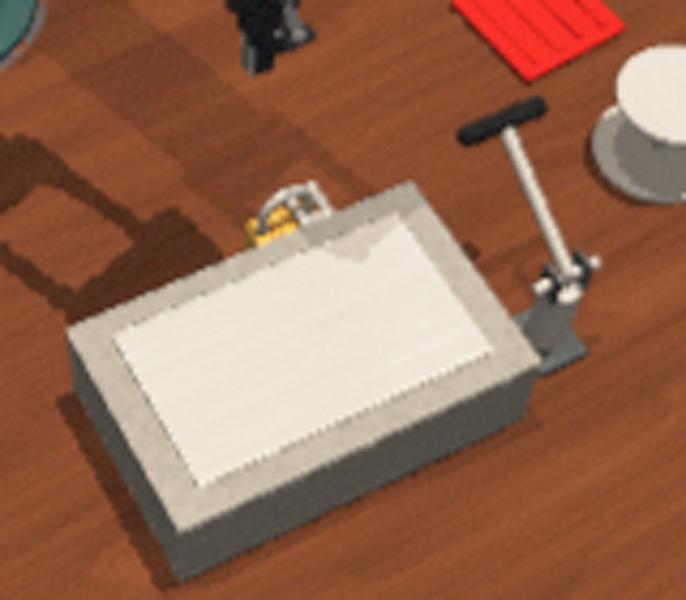

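The picture shows the bow's top at about (293,187). That matches the latched height (predicted row 190, against 175 if raised), and the shackle goes through the eye. The lid is shut and the lever grip is back up at (503,121).

```bash
python3 -c "
from h import *
print(manip.close_job())"
```

```text
the job is handed in; nothing more can be done
None
```

The job is handed in at about 42 s: both pots, the warmer and the burner are in the chest, the lid is shut, three full pump strokes are done, and the padlock is clicked shut through the eye and holding.

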